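# Vent the clamp-lid pressure pot and slacken its handwheel

## Robot

A 6-joint arm with a two-finger parallel gripper is mounted at the origin on the work surface. World frame = base frame: x ahead of the robot, y to its left, z up, the work surface at z = 0. Lengths are in mm, angles in rad, forces in N, time in s.
With the tool pointing down it reaches from about 425 to 950 mm from the base axis. Payload 3.5 kg.
Tool frame: the origin (TCP) lies at the centre of the arm's flange, where the gripper is bolted on; the fingertips stand 173 mm ahead of it and the grasp point (between the pads) lies 155 mm ahead of it; z points along the fingers, y is the line along which they close (so a half turn about z gives the same grasp; the last joint's range is limited). The gripper opens to 85 mm and grips with 20 to 120 N. Pads are 22 mm wide; open, the fingers measure 114 mm over their backs; the gripper's body (76 mm by 85 mm) begins 54 mm behind the grasp point. The pads swing forward as they close: fully open they stand 13 mm farther back than shut.
Start: joints at [-1.408, 0.286, 1.577, -0, 1.279, -0.15], TCP at [207.737, -642.225, 404.725] pointing down, gripper open.
Joint ranges: [-2.77, 2.77], [-0.9, 2.22], [0.21, 2.48], [-1.53, 4.67], [0.24, 2.81], [-2.84, 2.84]. Speed limits (rad/s): [2.79, 2.79, 3.14, 3.14, 3.14, 3.14].

## Interface

Orientations are given as a rotation vector (axis times angle).
In Python, from plant import sense, read_camera, finish_job gives the robot as it stands.
- The arm moves only by the tool step_arm, never from a script. Its argument "deltas" is a list of rows, each a list of 3 entries, a list of its own where there are three numbers: the finger opening in mm, from 0 to 85.4, then the shift along the tool's x, y, z in units of 30 mm (1.0 is 30 mm), then the turn, a rotation vector about the tool's x, y, z in units of 10 degrees (1.0 is 10 degrees). A call has 1 to 10 rows; each row is the pose to reach, as a shift and turn from the pose commanded when the call began, along the tool's axes at that moment; what a row does not reach only later rows make up. A row lasts 1/8 s, in which the tool goes at most 62.5 mm and 10.7 degrees, less where a joint would pass 70% of its speed; a pose out of reach is approached as far as the arm can. A call with a gripper value outside its range is refused whole. The fingers move at their own pace and stop on an object; "force" is the grip in N (left out, the last holds). Time passes only in rows, so rows that repeat a pose let the fingers close. It gives the time, the measured TCP pose, the force, the opening and the grip force at its end, in the units of the state.
- sense(): the state, without advancing time (a new reading comes with each control period).
- read_camera(name): name is "scene" or "top" or "wrist"; returns a dict with "pixels" (480x640x3 uint8, red, green, blue), "fx", "fy", "cx", "cy" (pixels), "eye" and "attitude" of the camera in the world; the wrist camera has in their place "T_tool_cam" (4x4, takes a point from camera to tool coordinates, whose origin is the TCP and whose axes are the flange's). Camera axes: x right, y down, z forward; pixel columns grow to the right and rows downward; lengths in mm; the calibration is good to about 2 mm. A picture is of the moment at which its call begins: read the wrist's pose just before it. There is no depth.
- finish_job(): hands the job in; it is judged then, once.
The state is a dict: "clock": time; "joint_positions": joint angles; "qd": joint speeds; "tau": joint torques, N m; "position": TCP position; "tcp_rot": TCP orientation; "wrist_force": force on the tool from outside, world axes, zero at the start; "torque": the same for the moment, N m; "width": opening from 0.0 (shut) to 1.0 (fully open); "finger_force": force on a finger pad.
Only numpy, scipy, OpenCV 4.12 (cv2) and the standard library are available. Lean on these libraries where they do the work, as an engineer would, in place of code of your own. Each camera call takes 0.05 s, during which the arm holds its last target. There are 200 camera calls.

## Task

The steel pressure pot is done: with one fingertip push the small red steam lever on its lid round, anticlockwise seen from above, until it lies in line over its brass spout, and only then push on the arms of the black three-armed handwheel to slacken the lid clamp by about half a turn anticlockwise. Push gently and never grip, pinch or lift anything; the pot must not be shoved about, and everything else on the board stays where it is.

Things in the scene. Friction and masses are not known exactly. Their poses are not given: they have to be found in the camera images.
- cooker: Steel pressure pot with a clamped lid, loose but firm (4 to 5 kg) on the wooden board, whose top is 20 mm above the table. Origin: centre of its underside; z runs up the handwheel's axis. Radius 110 mm, lid top 153 mm up. Black loop handles reach out 148 mm along its own +x and -x, top 96 mm up. A few newtons sideways at wheel or lever do not move it.
- handwheel (a joint): Turn of the handwheel on the clamp screw (rad) about the pot's upright axis, growing anticlockwise seen from above, which slackens. Starts between 0 and 0.9; half a turn adds 3.14. At 0 it meets its stop (screw fully down). Steady friction about 0.12 N m (3 N at 40 mm radius), no spring: stays where left.
- wheel_hub (a point): Centre of the handwheel on its axis, at its arms' mid-height, 207.5 mm above the pot's underside. Hub radius 20 mm, top 15 mm above this point. No rim: three straight level round black arms, 15 mm thick, 120 degrees apart, with 20 mm balls at their ends (reach 66 mm). Free height under the arms: 25 mm to the yoke bar, 16 mm to its boss.
- wheel_arm (a point): Centre of the ball end of one of the three handwheel arms, 56 mm from the axis; the other two arms are 120 and 240 degrees round from it.
- vent_lever (a joint): Angle of the red steam lever (rad), growing anticlockwise seen from above. 0 = shut: square to the spout, pointing outward from the pot's middle (starts between 0 and 0.25). 1.57 = open: in line over the spout. Stops at -0.05 and 1.75. Steady friction about 0.06 N m (1.7 N at 36 mm radius), no spring.
- vent_pivot (a point): On the upright axis of the steam lever, at the lever's mid-height, 180 mm above the pot's underside and 78 mm from the pot's axis along the pot's own -x. The brass spout runs 42 mm from here along the pot's own -y, its top 10 mm below this point; the lid is 33 mm below.
- vent_tip (a point): On the middle line of the red steam lever near its free end, 50 mm from the pivot (it ends at 53 mm). Lever level, 11 mm wide, 8 mm high; the brass cap on its pivot has radius 10.5 mm and rises 6 mm above this point.
- yoke (a point): Middle of the top of the dark steel yoke bar over the lid, on the pot's axis, 175 mm above its underside. The bar, 28 mm wide, spans along the pot's own y to legs ending 137 mm either side; its round boss (radius 18 mm) rises 9 mm above this point.
- plate: Cream ceramic plate, 200 mm across, 22 mm high, origin under its centre. Leave alone.
- spoon: Bamboo spoon, 280 mm long, lying on the board along its own x, origin at its middle on the underside. Leave alone.
- tumbler: Pink plastic tumbler, 76 mm across, 115 mm high, origin under its centre. Leave alone.
- spice_jar: Closed spice jar with a steel cap, 56 mm across, 95 mm high, origin under its centre. Leave alone.
- steel_cup: Steel cup, 76 mm across, 75 mm high, origin under its centre. Leave alone.
- bowl: Small blue ceramic bowl, 84 mm across, 40 mm high, origin under its centre. Leave alone.

How it is judged:
By the outcome, as a careful person would: the job done as asked, in the order asked, and still so for the second after the job is handed in, with the robot touching nothing.
It also fails if it takes over 54 s, if anything falls off the work surface, if the arm or the gripper's body presses on something with over 40 N, if the wrist force passes 120 N, or if a joint passes its speed limit or range.

## Working session

There is one attempt and no reset: what is moved stays moved. The work goes in short steps, Python scripts to look and compute and a tool call to move; the robot and the scene stay as the last step left them, time stands still between calls to the robot, and variables do not carry over. Pictures are saved under pics/ and viewed, at most 10 in all, crops included, and the job is handed in when it is done.

Besides the shell and the picture viewer there is one more tool, called after "Call:" in YAML: its name, and indented under it one key for each argument. step_arm: Moves the arm, as the interface text tells. Its arguments: {"type":"object","properties":{"deltas":{"type":"array","items":{"type":"array"}},"force":{"type":"number"}},"required":["deltas"]}

```bash
mkdir -p pics; cat > h.py <<'E'
import numpy as np, cv2
from plant import sense, read_camera
from scipy.spatial.transform import Rotation as R
def cam(n):
    s=sense(); c=read_camera(n)
    if n=="wrist":
        T=np.eye(4);T[:3,:3]=R.from_rotvec(s["tcp_rot"]).as_matrix();T[:3,3]=s["position"]
        M=T@np.array(c["T_tool_cam"]);c["A"]=M[:3,:3];c["e"]=M[:3,3]
    else:
        a=np.array(c["attitude"],float)
        c["A"]=a if a.shape==(3,3) else R.from_rotvec(a).as_matrix()
        c["e"]=np.array(c["eye"],float)
    return c
def ray(c,u,v):
    d=c["A"]@np.array([(u-c["cx"])/c["fx"],(v-c["cy"])/c["fy"],1]);return d/np.linalg.norm(d)
def onz(c,u,v,z):
    d=ray(c,u,v);return c["e"]+d*(z-c["e"][2])/d[2]
def tri(*crs):
    A=np.zeros((3,3));b=np.zeros(3)
    for c,u,v in crs:
        d=ray(c,u,v);P=np.eye(3)-np.outer(d,d);A+=P;b+=P@c["e"]
    p=np.linalg.solve(A,b);return p,[np.linalg.norm(np.cross(p-c["e"],ray(c,u,v))) for c,u,v in crs]
def proj(c,p):
    q=c["A"].T@(np.array(p,float)-c["e"]);return c["fx"]*q[0]/q[2]+c["cx"],c["fy"]*q[1]/q[2]+c["cy"]
def save(c,n): cv2.imwrite("pics/"+n+".png",c["pixels"][:,:,::-1])
E
python3 - <<'E'
from h import *
for n in["scene","top"]:
    c=cam(n);save(c,n+"0");print(n,np.shape(c["attitude"]),c["attitude"],c["e"],c["fx"],c["cx"],c["cy"])
print(sense())
E
```

```text
scene (3,) [-1.82203019 -1.61475617  0.72921498] [1383.32261105  -41.77459907  925.54635783] 444.3239024021791 314.0586335727662 232.30058194241337
top (3,) [-2.15446788  2.15530235 -0.18921749] [ 432.8211608    58.46090082 1240.24218449] 472.4002429812803 328.9651897144854 236.25990667995623
{'clock': 0.1, 'joint_positions': array([-1.40800220e+00,  2.87086946e-01,  1.57807464e+00, -1.38378807e-05,
        1.27863095e+00, -1.50000406e-01]), 'qd': array([-2.75607206e-03, -1.35947005e-03, -4.65539716e-03,  6.40137325e-05,
        9.19739017e-04,  1.04916824e-03]), 'tau': array([ 9.13494787e-04, -4.07295263e+01, -2.93699294e+01, -1.55337784e-04,
        3.38678830e-03, -1.61115249e-06]), 'position': array([ 207.69731683, -641.99631535,  403.45467404]), 'tcp_rot': array([-3.10107518e+00, -4.88999492e-01,  4.28826168e-05]), 'wrist_force': array([-0.54790249, -1.17001595,  0.17015186]), 'torque': array([ 0.00509501,  0.02543191, -0.04562687]), 'finger_force': 0.0, 'width': 0.9951690284710504}
```

View pics/scene0.png

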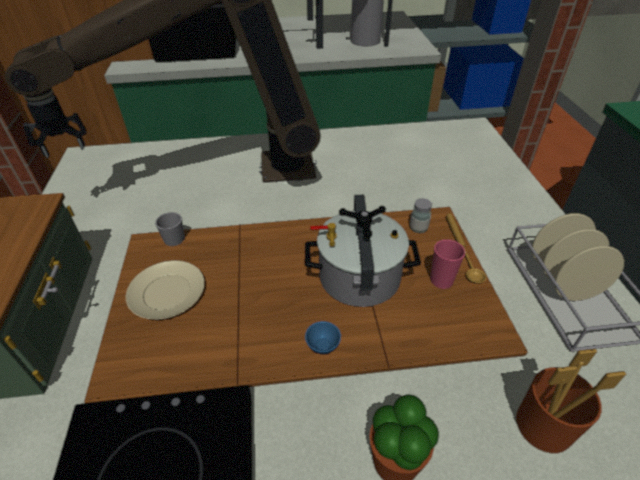

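View pics/top0.png

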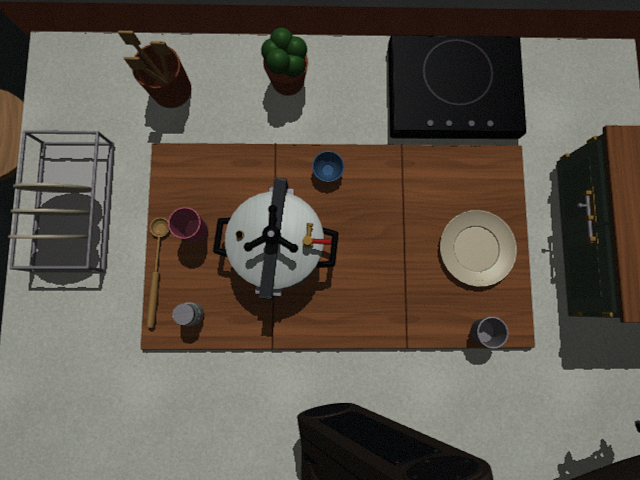

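The top view shows the pot centre near (272,235), with the red lever pointing right at (320,240) and the spout up at (309,228). The ball ends are near (272,211), (252,246) and (291,247). The scene view shows the same lever at (320,229) and the wheel at (362,215). Next I measure.

```bash
python3 - <<'E'
from h import *
t=cam("top");s=cam("scene")
def blobs(c,lo,hi,box,n):
    h=cv2.cvtColor(c["pixels"],cv2.COLOR_RGB2HSV);m=cv2.inRange(h,lo,hi)
    z=np.zeros_like(m);x0,y0,x1,y1=box;z[y0:y1,x0:x1]=m[y0:y1,x0:x1]
    k,l,st,ce=cv2.connectedComponentsWithStats(z)
    for i in range(1,k):
        if st[i,4]>15: print(n,st[i],ce[i].round(1))
blobs(t,(0,150,90),(6,255,255),(290,200,350,270),"top red")
blobs(s,(0,150,90),(6,255,255),(290,200,350,260),"sc red")
blobs(t,(15,120,90),(28,255,255),(290,200,350,270),"top brass")
blobs(s,(15,120,90),(28,255,255),(290,200,350,270),"sc brass")
for c,b,n in((t,(215,170,345,300),"tz"),(s,(300,185,425,300),"sz")):
    x0,y0,x1,y1=b;im=cv2.resize(c["pixels"][y0:y1,x0:x1],None,fx=4.5,fy=4.5,interpolation=cv2.INTER_CUBIC);cv2.imwrite("pics/%s.png"%n,im[:,:,::-1])
a=cv2.imread("pics/tz.png");b=cv2.imread("pics/sz.png");H=min(len(a),len(b))
cv2.imwrite("pics/z.png",cv2.resize(np.hstack([a[:H],b[:H]]),(800,int(800*H/(a.shape[1]+b.shape[1])))))
for n,p in(("hub",(270,233)),("lidc",(274,240))): print(n,onz(t,*p,240))
E
```

```text
top red [312 239  19   5  72] [321.5 240.6]
sc red [311 225  17   5  57] [318.4 227.1]
top brass [303 223  10  23 110] [307.7 236.1]
sc brass [290 221   9   6  22] [293.2 222.8]
sc brass [301 220  10   6  21] [306.  222.3]
sc brass [327 223   9  23 122] [331.2 233.7]
sc brass [304 231  11  10  36] [309.6 235.7]
sc brass [294 237   8   8  24] [297.1 240.2]
sc brass [290 240  13  18  47] [294.9 249.1]
sc brass [301 240   5  10  16] [302.5 244.4]
sc brass [296 258   9   9  24] [300.7 261.7]
sc brass [290 262   9   8  28] [293.4 265.6]
hub [590.96409737 159.10410402 240.        ]
lidc [575.86050593 150.3481728  240.        ]
```

View pics/z.png

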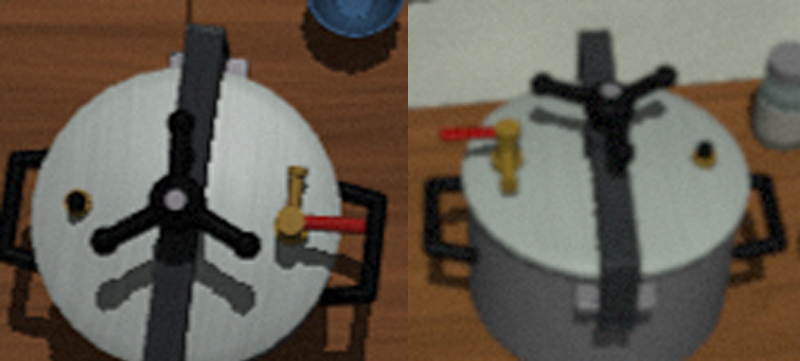

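The crops show the hub top at top (271.1,233.4) / scene (364.4,214). The balls, as top/scene pairs, are (272.7,208.2)/(367.9,235.4), (247.8,247.4)/(382.2,208.9) and (294.3,248.4)/(343,212.1). The brass cap is at (307.7,240.4)/(331.9,225.8), and the red lever's end is at (331.6,242)/(310.8,228).

```bash
python3 - <<'E'
from h import *
t=cam("top");s=cam("scene")
P={}
for n,a,b in(("hubtop",(271.1,233.4),(364.4,214)),("b1",(272.7,208.2),(367.9,235.4)),("b2",(247.8,247.4),(382.2,208.9)),("b3",(294.3,248.4),(343,212.1)),("cap",(307.7,240.4),(331.9,225.8)),("redend",(331.6,242),(310.8,228))):
    p,e=tri((t,*a),(s,*b));P[n]=p;print(n,p.round(1),np.round(e,1))
d=P["cap"]-P["hubtop"];print(np.hypot(*d[:2]),"psi(-x axis)",np.degrees(np.arctan2(d[1],d[0])))
d=P["redend"]-P["cap"];print("lever dir",np.degrees(np.arctan2(d[1],d[0])))
for k in"123":
    d=P["b"+k]-P["hubtop"];print(k,np.hypot(*d[:2]),np.degrees(np.arctan2(d[1],d[0])))
q=sense();print(R.from_rotvec(q["tcp_rot"]).as_matrix().round(3))
E
```

```text
hubtop [590.  157.2 240.9] [0.5 0.5]
b1 [648.2 155.4 225.1] [0.2 0.2]
b2 [561.6 208.  227.8] [0.6 0.6]
b3 [559.7 109.5 226.9] [1.9 1.9]
cap [580.4  80.2 203.8] [1. 1.]
redend [577.4  27.9 200.1] [1.7 1.7]
77.52491686498321 psi(-x axis) -97.16607442222453
lever dir -93.23422909390453
1 58.189285584426514 -1.693103888920523
2 58.2735010823349 119.27121893994423
3 56.497747149576654 -122.43464825916544
[[ 0.951  0.308 -0.   ]
 [ 0.308 -0.951  0.001]
 [ 0.    -0.001 -1.   ]]
```

```bash
cat >> h.py <<'E'
def go(x,y,z,yaw=None,show=True):
    q=sense();M=R.from_rotvec(q["tcp_rot"]).as_matrix();d=M.T@(np.array([x,y,z])-q["position"])/30
    r=np.zeros(3)
    if yaw is not None:
        T=np.array([[np.cos(yaw),np.sin(yaw),0],[np.sin(yaw),-np.cos(yaw),0],[0,0,-1]])
        r=np.degrees(R.from_matrix(M.T@T).as_rotvec())/10
    print("shift",d.round(2),"turn",r.round(2),"at",q["position"].round(1),"F",q["wrist_force"].round(1),"t",q["clock"])
E
python3 -c "
from h import *
go(548,38,500,np.pi/2)"
```

```text
shift [ 17.77 -18.08  -3.18] turn [-0.   -0.   -7.21] at [ 207.7 -642.1  404.2] F [ 0.1  0.4 -0.2] t 0.3
```

Call:
step_arm:
  deltas:
    - [0,[0.9,-0.9,-1.2],[0,0,-0.5]]
    - [0,[2.2,-2.2,-2.0],[0,0,-1]]
    - [0,[3.5,-3.5,-2.8],[0,0,-1.6]]
    - [0,[4.8,-4.8,-3.2],[0,0,-2.2]]
    - [0,[6.1,-6.1,-3.2],[0,0,-2.8]]
    - [0,[7.4,-7.4,-3.2],[0,0,-3.4]]
    - [0,[8.7,-8.7,-3.2],[0,0,-4]]
    - [0,[10,-10,-3.2],[0,0,-4.6]]
    - [0,[11.3,-11.3,-3.2],[0,0,-5.2]]
    - [0,[12.6,-12.6,-3.2],[0,0,-5.8]]
  force: 20

```text
clock: 1.55
position: [451.4, -164.4, 501.0]
tcp_rot: [2.473, 1.936, 0.001]
wrist_force: [0.7, -0.8, -0.7]
width: -0.001
finger_force: 0.0
```

```bash
python3 -c "
from h import *
go(548,38,500,np.pi/2)"
```

```text
shift [7.32 1.51 0.03] turn [ 0.01  0.   -1.39] at [ 451.4 -164.4  501. ] F [ 0.7 -0.8 -0.7] t 1.55
```

Call:
step_arm:
  deltas:
    - [0,[1.5,0.3,0],[0,0,-0.4]]
    - [0,[3,0.6,0],[0,0,-0.8]]
    - [0,[4.5,0.9,0],[0,0,-1.1]]
    - [0,[5.8,1.2,0],[0,0,-1.39]]
    - [0,[6.8,1.4,0],[0,0,-1.39]]
    - [0,[7.32,1.51,0.03],[0,0,-1.39]]
    - [0,[7.32,1.51,0.03],[0,0,-1.39]]

```text
clock: 2.42
position: [548.6, 36.1, 499.5]
tcp_rot: [-2.223, -2.219, 0.001]
wrist_force: [0.1, 0.5, 0.8]
width: 0.001
finger_force: 0.0
```

```bash
python3 -c "
from h import *
c=cam('wrist');save(c,'w1');go(548,38,366,np.pi/2);print(sense()['joint_positions'].round(2),c['e'],proj(c,(580,80,200)),proj(c,(590,157,227)),proj(c,sense()['position']-[0,0,173]))"
```

```text
shift [ 0.09 -0.01  4.45] turn [-0.    0.   -0.02] at [548.4  35.5 499.6] F [0.5 0.1 0.5] t 2.475
[-0.12 -0.05  1.77 -0.    1.42 -0.12] [548.82498963 112.40758248 468.81534914] (np.float64(359.05622521640805), np.float64(166.61393003295044)) (np.float64(386.8567037938963), np.float64(34.88627971325084)) (np.float64(312.9528369894032), np.float64(312.76141491220375))
```

View pics/w1.png

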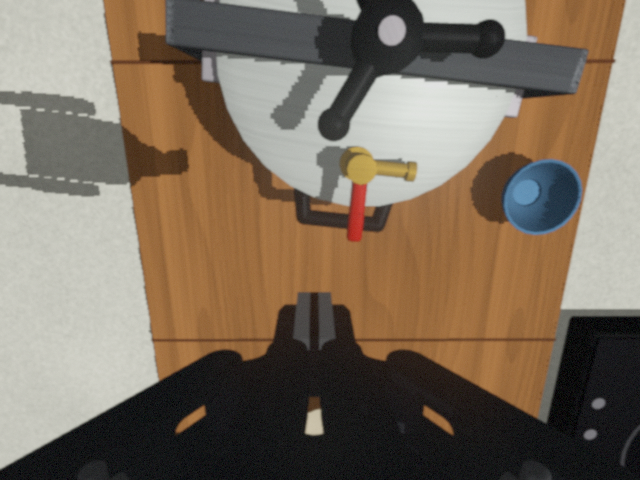

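The wrist view shows the brass cap at (361,166), the lever end at (355,240) and the spout end at (415,171). The hub top is at (393,30), and the balls are at (334,124) and (491,38). The shut fingers are about 40 px wide at (314,295).

```bash
python3 - <<'E'
from h import *
c=cam("wrist")
h=cv2.cvtColor(c["pixels"],cv2.COLOR_RGB2HSV);m=cv2.inRange(h,(0,150,80),(6,255,255));m[:140]=0;m[260:]=0;m[:,:320]=0;m[:,390:]=0
pts=np.argwhere(m)[:,::-1].astype(np.float32);print(len(pts),cv2.minAreaRect(pts))
vx,vy,x0,y0=cv2.fitLine(pts,cv2.DIST_L2,0,.01,.01).ravel()
a=onz(c,x0,y0,204);b=onz(c,x0+20*vx,y0+20*vy,204);print("lever mid",a,"dir",np.degrees(np.arctan2(*(b-a)[[1,0]])))
C=onz(c,361,166,206);S=onz(c,415,171,187);print("cap",C,"spout",S,"dir",np.degrees(np.arctan2(*(S-C)[[1,0]])))
H=onz(c,393,30,242);print("hub",H)
for p in((334,124),(491,38)):
    d=onz(c,*p,227.5)-H;print(H+d,np.hypot(*d[:2]),np.degrees(np.arctan2(d[1],d[0])))
d=C-H;print(np.hypot(*d[:2]),np.degrees(np.arctan2(d[1],d[0])))
print("tip half px->mm",onz(c,335,295,sense()["position"][2]-173)-onz(c,293,295,sense()["position"][2]-173))
go(548,38,366,np.pi/2)
E
```

```text
783 ((356.4754333496094, 211.2705078125), (16.20589828491211, 56.22269821166992), 5.19442892074585)
lever mid [578.83039318  47.72743636 204.        ] dir 86.10906870404462
cap [580.49905524  80.3789891  206.        ] spout [622.2724258   74.45952658 187.        ] dir -8.065354979432465
hub [590.52611919 155.81828818 242.        ]
[560.75151791 107.99274498 227.5       ] 56.336573059186165 -121.90502725396908
[648.86446021 154.50976957 227.5       ] 58.35301409199583 -1.284918692625696
76.10275853256992 -97.57112896574205
tip half px->mm [ 1.70813231e+01 -1.64313500e-02  0.00000000e+00]
shift [ 0.1  -0.01  4.46] turn [-0.    0.   -0.02] at [548.3  35.1 499.7] F [-0.6  0.4 -0.1] t 2.525
```

```bash
cat > lev.py <<'E'
from h import *
def lev(ths,r=40,z=368):
    for t in ths:
        a=np.radians(t);u=np.array([np.cos(a),np.sin(a)]);n=np.array([u[1],-u[0]])
        p=np.array([580.4,80])+r*u+(5.5+8.5*abs(n[0])+11*abs(n[1]))*n
        print(t,end=" ");go(*p,z)
E
python3 -c "
from lev import *
go(548,38,368,np.pi/2);lev(range(-90,-9,8))"
```

```text
shift [ 0.1  -0.01  4.39] turn [-0.    0.   -0.02] at [548.3  35.1 499.7] F [-0.6  0.4 -0.1] t 2.525
-90 shift [0.17 0.61 4.39] turn [0. 0. 0.] at [548.3  35.1 499.7] F [-0.6  0.4 -0.1] t 2.525
-82 shift [0.11 0.75 4.39] turn [0. 0. 0.] at [548.3  35.1 499.7] F [-0.6  0.4 -0.1] t 2.525
-74 shift [0.07 0.91 4.39] turn [0. 0. 0.] at [548.3  35.1 499.7] F [-0.6  0.4 -0.1] t 2.525
-66 shift [0.04 1.08 4.39] turn [0. 0. 0.] at [548.3  35.1 499.7] F [-0.6  0.4 -0.1] t 2.525
-58 shift [0.04 1.26 4.39] turn [0. 0. 0.] at [548.3  35.1 499.7] F [-0.6  0.4 -0.1] t 2.525
-50 shift [0.07 1.44 4.39] turn [0. 0. 0.] at [548.3  35.1 499.7] F [-0.6  0.4 -0.1] t 2.525
-42 shift [0.13 1.63 4.39] turn [0. 0. 0.] at [548.3  35.1 499.7] F [-0.6  0.4 -0.1] t 2.525
-34 shift [0.22 1.82 4.39] turn [0. 0. 0.] at [548.3  35.1 499.7] F [-0.6  0.4 -0.1] t 2.525
-26 shift [0.35 1.99 4.39] turn [0. 0. 0.] at [548.3  35.1 499.7] F [-0.6  0.4 -0.1] t 2.525
-18 shift [0.5  2.15 4.39] turn [0. 0. 0.] at [548.3  35.1 499.7] F [-0.6  0.4 -0.1] t 2.525
-10 shift [0.69 2.28 4.39] turn [0. 0. 0.] at [548.3  35.1 499.7] F [-0.6  0.4 -0.1] t 2.525
```

Call:
step_arm:
  deltas:
    - [0,[0.1,0,0.8],[0,0,0]]
    - [0,[0.1,0,1.8],[0,0,0]]
    - [0,[0.1,0,2.8],[0,0,0]]
    - [0,[0.1,0,3.6],[0,0,0]]
    - [0,[0.1,0,4.2],[0,0,0]]
    - [0,[0.1,0,4.4],[0,0,0]]
    - [0,[0.1,0,4.4],[0,0,0]]
    - [0,[0.1,0,4.4],[0,0,0]]

```text
clock: 3.52
position: [548.8, 38.6, 369.1]
tcp_rot: [2.224, 2.217, 0.002]
wrist_force: [-0.8, -0.0, -0.1]
width: 0.002
finger_force: 0.0
```

```bash
python3 -c "
from lev import *
lev(range(-90,-9,8))"
```

```text
-90 shift [0.05 0.59 0.04] turn [0. 0. 0.] at [548.8  38.6 369.1] F [-0.8 -0.  -0.1] t 3.525
-82 shift [-0.01  0.73  0.04] turn [0. 0. 0.] at [548.8  38.6 369.1] F [-0.8 -0.  -0.1] t 3.525
-74 shift [-0.05  0.89  0.04] turn [0. 0. 0.] at [548.8  38.6 369.1] F [-0.8 -0.  -0.1] t 3.525
-66 shift [-0.08  1.06  0.04] turn [0. 0. 0.] at [548.8  38.6 369.1] F [-0.8 -0.  -0.1] t 3.525
-58 shift [-0.08  1.24  0.04] turn [0. 0. 0.] at [548.8  38.6 369.1] F [-0.8 -0.  -0.1] t 3.525
-50 shift [-0.05  1.42  0.04] turn [0. 0. 0.] at [548.8  38.6 369.1] F [-0.8 -0.  -0.1] t 3.525
-42 shift [0.01 1.61 0.04] turn [0. 0. 0.] at [548.8  38.6 369.1] F [-0.8 -0.  -0.1] t 3.525
-34 shift [0.1  1.8  0.04] turn [0. 0. 0.] at [548.8  38.6 369.1] F [-0.8 -0.  -0.1] t 3.525
-26 shift [0.23 1.97 0.04] turn [0. 0. 0.] at [548.8  38.6 369.1] F [-0.8 -0.  -0.1] t 3.525
-18 shift [0.38 2.13 0.04] turn [0. 0. 0.] at [548.8  38.6 369.1] F [-0.8 -0.  -0.1] t 3.525
-10 shift [0.57 2.26 0.04] turn [0. 0. 0.] at [548.8  38.6 369.1] F [-0.8 -0.  -0.1] t 3.525
```

Call:
step_arm:
  deltas:
    - [0,[0.03,0.3,0.04],[0,0,0]]
    - [0,[0.03,0.5,0.04],[0,0,0]]
    - [0,[0,0.65,0.04],[0,0,0]]
    - [0,[-0.02,0.8,0.04],[0,0,0]]
    - [0,[-0.05,0.95,0.04],[0,0,0]]
    - [0,[-0.08,1.1,0.04],[0,0,0]]
    - [0,[-0.08,1.25,0.04],[0,0,0]]
    - [0,[-0.05,1.42,0.04],[0,0,0]]
    - [0,[-0.02,1.52,0.04],[0,0,0]]
    - [0,[0.01,1.6,0.04],[0,0,0]]

```text
clock: 4.78
position: [596.7, 38.9, 366.6]
tcp_rot: [2.225, 2.218, -0.0]
wrist_force: [-1.3, -0.2, 0.3]
width: -0.003
finger_force: 0.7
```

```bash
cat >> lev.py <<'E'
def look(z=204):
    c=cam("wrist");h=cv2.cvtColor(c["pixels"],cv2.COLOR_RGB2HSV);m=cv2.inRange(h,(0,150,60),(6,255,255))
    k,l,st,ce=cv2.connectedComponentsWithStats(m);i=1+np.argmax(st[1:,4]);print("red",st[i])
    pts=np.argwhere(l==i)[:,::-1].astype(np.float32)
    vx,vy,x0,y0=cv2.fitLine(pts,cv2.DIST_L2,0,.01,.01).ravel()
    a=onz(c,x0,y0,z);b=onz(c,x0+20*vx,y0+20*vy,z);d=(b-a)*np.sign((b-a)[0])
    g=a-[580.4,80,z];print("mid",a.round(1),"dir",np.degrees(np.arctan2(d[1],d[0])).round(1),"from pivot",np.degrees(np.arctan2(g[1],g[0])).round(1));return c
E
python3 -c "
from lev import *
c=look();save(c,'w2');lev([-42,-34,-26,-18,-14,-10,-6])"
```

```text
red [ 284  231   95   86 2873]
mid [603.7  59.2 204. ] dir -42.2 from pivot -41.7
-42 shift [-0.    0.01 -0.05] turn [0. 0. 0.] at [596.8  39.  366.6] F [-1.4 -1.   0.1] t 4.825
-34 shift [ 0.09  0.2  -0.05] turn [0. 0. 0.] at [596.8  39.  366.6] F [-1.4 -1.   0.1] t 4.825
-26 shift [ 0.21  0.37 -0.05] turn [0. 0. 0.] at [596.8  39.  366.6] F [-1.4 -1.   0.1] t 4.825
-18 shift [ 0.37  0.53 -0.05] turn [0. 0. 0.] at [596.8  39.  366.6] F [-1.4 -1.   0.1] t 4.825
-14 shift [ 0.46  0.6  -0.05] turn [0. 0. 0.] at [596.8  39.  366.6] F [-1.4 -1.   0.1] t 4.825
-10 shift [ 0.55  0.66 -0.04] turn [0. 0. 0.] at [596.8  39.  366.6] F [-1.4 -1.   0.1] t 4.825
-6 shift [ 0.66  0.72 -0.04] turn [0. 0. 0.] at [596.8  39.  366.6] F [-1.4 -1.   0.1] t 4.825
```

View pics/w2.png

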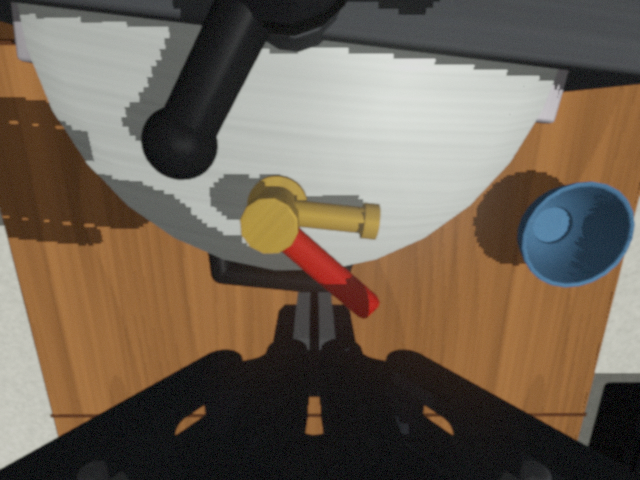

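The picture shows the lever at about -42° (end at (368,302)), exactly as predicted. The spout runs to (372,221) and the fingertip is behind the lever at (314,300). I'll continue the push.

Call:
step_arm:
  deltas:
    - [0,[0.04,0.1,-0.03],[0,0,0]]
    - [0,[0.09,0.2,-0.05],[0,0,0]]
    - [0,[0.15,0.29,-0.05],[0,0,0]]
    - [0,[0.21,0.37,-0.05],[0,0,0]]
    - [0,[0.29,0.45,-0.05],[0,0,0]]
    - [0,[0.37,0.53,-0.05],[0,0,0]]
    - [0,[0.42,0.57,-0.05],[0,0,0]]
    - [0,[0.46,0.6,-0.05],[0,0,0]]
    - [0,[0.5,0.63,-0.05],[0,0,0]]
    - [0,[0.5,0.63,-0.05],[0,0,0]]

```text
clock: 6.08
position: [615.5, 53.9, 368.2]
tcp_rot: [2.225, 2.218, 0.001]
wrist_force: [-0.2, -1.3, 0.0]
width: -0.0
finger_force: 0.4
```

```bash
python3 -c "
from lev import *
c=look();lev([-12,-10,-8,-7,-6])
h=cv2.cvtColor(c['pixels'],cv2.COLOR_RGB2HSV);save(c,'w3')"
```

```text
red [ 246  251  111   47 2758]
mid [610.3  74.1 204. ] dir -13.8 from pivot -11.1
-12 shift [0.01 0.01 0.01] turn [0. 0. 0.] at [615.5  53.9 368.2] F [-0.4 -0.8 -0.3] t 6.125
-10 shift [0.05 0.04 0.01] turn [0. 0. 0.] at [615.5  53.9 368.2] F [-0.4 -0.8 -0.3] t 6.125
-8 shift [0.1  0.07 0.01] turn [0. 0. 0.] at [615.5  53.9 368.2] F [-0.4 -0.8 -0.3] t 6.125
-7 shift [0.13 0.08 0.01] turn [0. 0. 0.] at [615.5  53.9 368.2] F [-0.4 -0.8 -0.3] t 6.125
-6 shift [0.16 0.1  0.01] turn [0. 0. 0.] at [615.5  53.9 368.2] F [-0.4 -0.8 -0.3] t 6.125
```

View pics/w3.png

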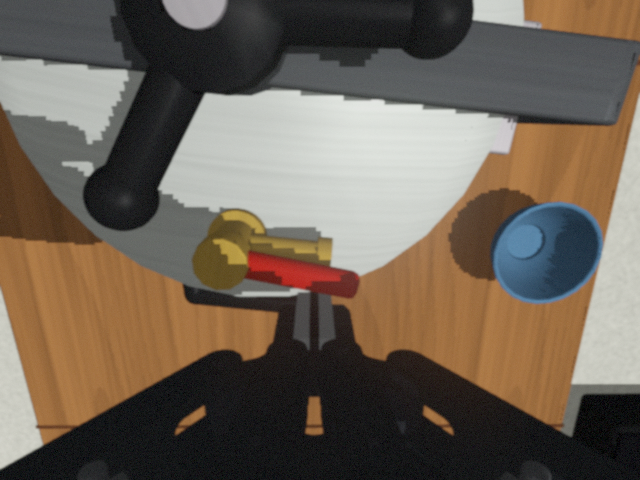

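The lever is now at about -12°, from (248,262) to (350,283), and the spout line runs at about -7.4°, from (250,240) to (325,249). That leaves roughly 5° more to push, after which I back off.

Call:
step_arm:
  deltas:
    - [0,[0.04,0.04,0],[0,0,0]]
    - [0,[0.09,0.06,0],[0,0,0]]
    - [0,[0.13,0.08,0],[0,0,0]]
    - [0,[0.15,0.1,0],[0,0,0]]
    - [0,[0.15,0.1,0],[0,0,0]]
    - [0,[0,0.1,0],[0,0,0]]
    - [0,[-0.3,0.1,0],[0,0,0]]
    - [0,[-0.3,0.1,-0.6],[0,0,0]]
    - [0,[-0.3,0.1,-1.4],[0,0,0]]
    - [0,[-0.3,0.1,-2.2],[0,0,0]]

```text
clock: 7.38
position: [618.4, 44.7, 436.5]
tcp_rot: [2.224, 2.217, 0.002]
wrist_force: [0.4, -1.1, 0.2]
width: 0.004
finger_force: 0.0
```

```bash
python3 -c "
from lev import *
c=look();save(c,'w4')
a=np.radians(-38);r=45;go(590.3+r*np.cos(a),156.5+r*np.sin(a),440,np.pi/2)"
```

```text
red [ 261  192   79   25 1333]
mid [611.4  76.8 204. ] dir -6.6 from pivot -6.0
shift [2.8  0.22 0.03] turn [ 0.05  0.   -0.02] at [619.   44.7 441. ] F [ 1.3 -0.8  2.9] t 7.425
```

View pics/w4.png

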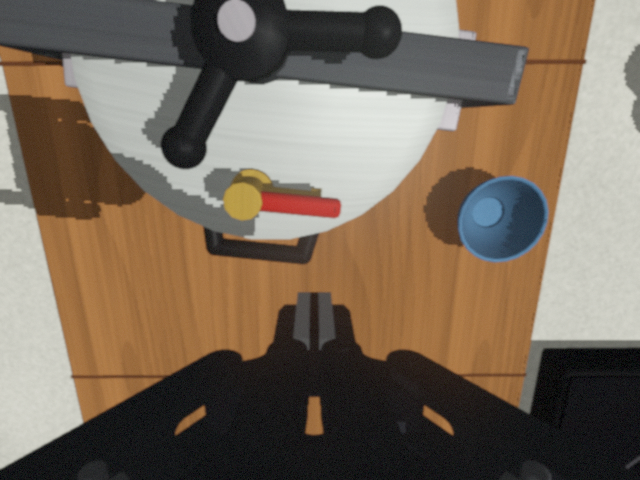

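The lever now points at -6.6°, from (261,203) to (340,208), in line over the spout. Next I hover beside arm 1, on its clockwise side.

```bash
cat > wh.py <<'E'
from h import *
def P(t,r=38):
    a=np.radians(t);u=np.array([np.cos(a),np.sin(a)]);n=np.array([u[1],-u[0]])
    return np.array([590.3,156.5])+r*u+(7.5+8.5*abs(n[0])+11*abs(n[1]))*n
def tab(ts,z=387):
    q=sense();M=R.from_rotvec(q["tcp_rot"]).as_matrix()
    for t in ts: print(t,(M.T@(np.append(P(t),z)-q["position"])/30).round(2))
    print(q["position"].round(1),q["wrist_force"].round(1),q["clock"])
E
python3 -c "
from wh import *
tab([-25],440);tab([-25],387)"
```

```text
-25 [ 2.55 -0.11  0.03]
[619.   44.7 441. ] [ 1.3 -0.8  2.9] 7.425
-25 [ 2.55 -0.13  1.8 ]
[619.   44.7 441. ] [ 1.3 -0.8  2.9] 7.425
```

Call:
step_arm:
  deltas:
    - [0,[0.8,0,0],[0,0,0]]
    - [0,[1.7,-0.1,0],[0,0,0]]
    - [0,[2.3,-0.1,0],[0,0,0]]
    - [0,[2.55,-0.1,0],[0,0,0]]
    - [0,[2.55,-0.1,0],[0,0,0]]
    - [0,[2.55,-0.1,0.5],[0,0,0]]
    - [0,[2.55,-0.1,1.1],[0,0,0]]
    - [0,[2.55,-0.1,1.6],[0,0,0]]
    - [0,[2.55,-0.1,1.8],[0,0,0]]
    - [0,[2.55,-0.1,1.8],[0,0,0]]

```text
clock: 8.68
position: [615.5, 121.2, 379.2]
tcp_rot: [-2.224, -2.217, 0.002]
wrist_force: [0.1, 0.4, 0.5]
width: -0.001
finger_force: 0.0
```

```bash
python3 -c "
from wh import *
tab(range(-20,60,5))"
```

```text
-20 [ 0.09  0.11 -0.26]
-15 [ 0.19  0.21 -0.26]
-10 [ 0.31  0.29 -0.26]
-5 [ 0.43  0.36 -0.26]
0 [ 0.56  0.42 -0.26]
5 [ 0.65  0.47 -0.26]
10 [ 0.75  0.52 -0.26]
15 [ 0.85  0.55 -0.26]
20 [ 0.96  0.58 -0.26]
25 [ 1.08  0.6  -0.26]
30 [ 1.2   0.61 -0.26]
35 [ 1.32  0.6  -0.26]
40 [ 1.45  0.58 -0.26]
45 [ 1.57  0.55 -0.26]
50 [ 1.7   0.51 -0.26]
55 [ 1.82  0.45 -0.26]
[615.5 121.2 379.2] [0.1 0.4 0.5] 8.675
```

Call:
step_arm:
  deltas:
    - [0,[0.09,0.11,-0.26],[0,0,0]]
    - [0,[0.19,0.21,-0.26],[0,0,0]]
    - [0,[0.31,0.29,-0.26],[0,0,0]]
    - [0,[0.43,0.36,-0.26],[0,0,0]]
    - [0,[0.56,0.42,-0.26],[0,0,0]]
    - [0,[0.65,0.47,-0.26],[0,0,0]]
    - [0,[0.75,0.52,-0.26],[0,0,0]]
    - [0,[0.85,0.55,-0.26],[0,0,0]]
    - [0,[0.96,0.58,-0.26],[0,0,0]]
    - [0,[0.96,0.58,-0.26],[0,0,0]]

```text
clock: 9.93
position: [633.2, 150.4, 388.0]
tcp_rot: [2.225, 2.218, 0.001]
wrist_force: [-0.7, -1.8, -0.1]
width: 0.002
finger_force: 1.2
```

```bash
python3 -c "
from wh import *
tab(range(25,80,5))
c=cam('wrist');save(c,'w5')"
```

```text
25 [0.1  0.01 0.03]
30 [0.22 0.02 0.03]
35 [0.35 0.02 0.03]
40 [ 0.47 -0.    0.03]
45 [ 0.6  -0.03  0.03]
50 [ 0.72 -0.08  0.03]
55 [ 0.84 -0.14  0.03]
60 [ 0.96 -0.21  0.03]
65 [ 1.07 -0.3   0.03]
70 [ 1.17 -0.4   0.03]
75 [ 1.27 -0.51  0.03]
[633.2 150.4 388. ] [-0.7 -1.8 -0.1] 9.925
```

View pics/w5.png

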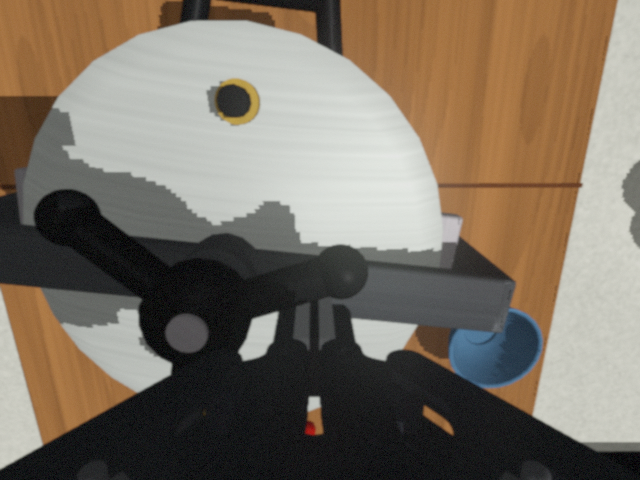

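The arm is following the finger and is now at about +17°, with the ball at (342,270) and the hub near (195,310). I'll keep sweeping.

Call:
step_arm:
  deltas:
    - [0,[0.1,0.01,0.03],[0,0,0]]
    - [0,[0.22,0.02,0.03],[0,0,0]]
    - [0,[0.35,0.02,0.03],[0,0,0]]
    - [0,[0.47,0,0.03],[0,0,0]]
    - [0,[0.6,-0.03,0.03],[0,0,0]]
    - [0,[0.72,-0.08,0.03],[0,0,0]]
    - [0,[0.84,-0.14,0.03],[0,0,0]]
    - [0,[0.96,-0.21,0.03],[0,0,0]]
    - [0,[1.07,-0.3,0.03],[0,0,0]]
    - [0,[1.17,-0.4,0.03],[0,0,0]]

```text
clock: 11.22
position: [621.1, 185.6, 387.2]
tcp_rot: [2.225, 2.218, 0.002]
wrist_force: [2.7, -4.0, 0.8]
width: -0.007
finger_force: 1.7
```

```bash
python3 -c "
from wh import *
tab(range(70,130,5))"
```

```text
70 [0.   0.01 0.01]
75 [ 0.09 -0.1   0.01]
80 [ 0.17 -0.22  0.01]
85 [ 0.24 -0.36  0.01]
90 [ 0.3  -0.49  0.01]
95 [ 0.34 -0.58  0.01]
100 [ 0.38 -0.66  0.01]
105 [ 0.41 -0.76  0.01]
110 [ 0.44 -0.86  0.01]
115 [ 0.46 -0.96  0.01]
120 [ 0.46 -1.07  0.01]
125 [ 0.46 -1.19  0.01]
[621.1 185.6 387.2] [ 2.7 -4.   0.8] 11.225
```

Call:
step_arm:
  deltas:
    - [0,[0.09,-0.1,0],[0,0,0]]
    - [0,[0.17,-0.22,0],[0,0,0]]
    - [0,[0.24,-0.36,0],[0,0,0]]
    - [0,[0.3,-0.49,0],[0,0,0]]
    - [0,[0.34,-0.58,0],[0,0,0]]
    - [0,[0.38,-0.66,0],[0,0,0]]
    - [0,[0.41,-0.76,0],[0,0,0]]
    - [0,[0.44,-0.86,0],[0,0,0]]
    - [0,[0.46,-0.96,0],[0,0,0]]
    - [0,[0.46,-1.07,0],[0,0,0]]

```text
clock: 12.48
position: [588.9, 199.3, 387.0]
tcp_rot: [-2.225, -2.218, -0.0]
wrist_force: [2.9, 1.0, 0.2]
width: -0.003
finger_force: 1.6
```

```bash
python3 -c "
from wh import *
tab(range(120,190,5))"
```

```text
120 [ 0.01  0.   -0.  ]
125 [ 0.01 -0.11 -0.  ]
130 [-0.01 -0.23 -0.  ]
135 [-0.03 -0.35 -0.  ]
140 [-0.07 -0.46 -0.  ]
145 [-0.12 -0.58 -0.  ]
150 [-0.18 -0.69 -0.  ]
155 [-0.26 -0.8  -0.  ]
160 [-0.35 -0.9  -0.  ]
165 [-0.45 -1.   -0.  ]
170 [-0.56 -1.08 -0.  ]
175 [-0.68 -1.16 -0.  ]
180 [-0.81 -1.22 -0.  ]
185 [-0.9  -1.27 -0.  ]
[588.9 199.3 387. ] [2.9 1.  0.2] 12.475
```

Call:
step_arm:
  deltas:
    - [0,[0.01,-0.11,0],[0,0,0]]
    - [0,[-0.01,-0.23,0],[0,0,0]]
    - [0,[-0.03,-0.35,0],[0,0,0]]
    - [0,[-0.07,-0.46,0],[0,0,0]]
    - [0,[-0.12,-0.58,0],[0,0,0]]
    - [0,[-0.18,-0.69,0],[0,0,0]]
    - [0,[-0.26,-0.8,0],[0,0,0]]
    - [0,[-0.35,-0.9,0],[0,0,0]]
    - [0,[-0.45,-1.0,0],[0,0,0]]
    - [0,[-0.45,-1.0,0],[0,0,0]]

```text
clock: 13.72
position: [558.7, 185.5, 386.9]
tcp_rot: [-2.224, -2.217, 0.002]
wrist_force: [1.8, 1.5, -0.2]
width: 0.005
finger_force: 0.9
```

```bash
python3 -c "
from wh import *
tab(range(165,195,3))
c=cam('wrist');save(c,'w6')"
```

```text
165 [ 0.02  0.   -0.  ]
168 [-0.05 -0.05 -0.  ]
171 [-0.12 -0.1  -0.  ]
174 [-0.19 -0.14 -0.  ]
177 [-0.27 -0.18 -0.  ]
180 [-0.35 -0.21 -0.  ]
183 [-0.4  -0.24 -0.  ]
186 [-0.46 -0.27 -0.  ]
189 [-0.52 -0.3  -0.  ]
192 [-0.58 -0.32 -0.  ]
[558.7 185.5 386.9] [ 1.8  1.5 -0.2] 13.725
```

View pics/w6.png

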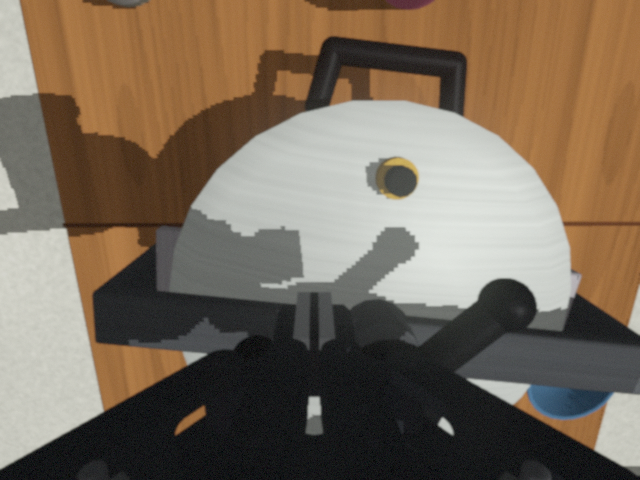

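Another arm's ball is visible at (507,305), consistent with the pushed arm being at about 165°. I'll finish the turn, back off, rise clear and check.

Call:
step_arm:
  deltas:
    - [0,[-0.05,-0.05,0],[0,0,0]]
    - [0,[-0.12,-0.1,0],[0,0,0]]
    - [0,[-0.19,-0.14,0],[0,0,0]]
    - [0,[-0.27,-0.18,0],[0,0,0]]
    - [0,[-0.35,-0.21,0],[0,0,0]]
    - [0,[-0.37,-0.22,0],[0,0,0]]
    - [0,[-0.37,-0.22,0],[0,0,0]]
    - [0,[-0.1,-0.22,0],[0,0,0]]
    - [0,[0.1,-0.22,0],[0,0,0]]
    - [0,[0.1,-0.22,0],[0,0,0]]

```text
clock: 15.02
position: [552.4, 189.2, 386.9]
tcp_rot: [-2.224, -2.219, 0.002]
wrist_force: [-0.2, 0.6, -0.4]
width: -0.002
finger_force: 0.0
```

Call:
step_arm:
  deltas:
    - [0,[0,0,-0.8],[0,0,0]]
    - [0,[0,0,-2],[0,0,0]]
    - [0,[0,0,-3.2],[0,0,0]]
    - [0,[-1,-0.5,-3.6],[0,0,0]]
    - [0,[-2.5,-1,-3.6],[0,0,0]]
    - [0,[-4,-1,-3.6],[0,0,0]]
    - [0,[-5,-1,-3.6],[0,0,0]]
    - [0,[-5.5,-1,-3.6],[0,0,0]]
    - [0,[-5.5,-1,-3.6],[0,0,0]]
    - [0,[-5.5,-1,-3.6],[0,0,0]]

```text
clock: 16.27
position: [522.0, 24.6, 495.0]
tcp_rot: [-2.224, -2.219, -0.0]
wrist_force: [0.6, -0.7, 0.7]
width: 0.002
finger_force: 0.0
```

```bash
python3 -c "
from lev import *
c=look();save(c,'w7');print(c['e'],c['A'].round(2).tolist(),proj(c,(590.3,156.5,227.5)),sense()['position'])"
```

```text
red [418 147  61  19 820]
mid [611.5  76.3 204. ] dir -5.9 from pivot -6.7
[522.3670746  100.84489073 464.30970678] [[1.0, -0.0, -0.0], [-0.0, -0.95, -0.3], [-0.0, 0.3, -0.95]] (np.float64(438.51511698530715), np.float64(10.703172900768124)) [522.04573878  24.70439108 494.94054053]
```

View pics/w7.png

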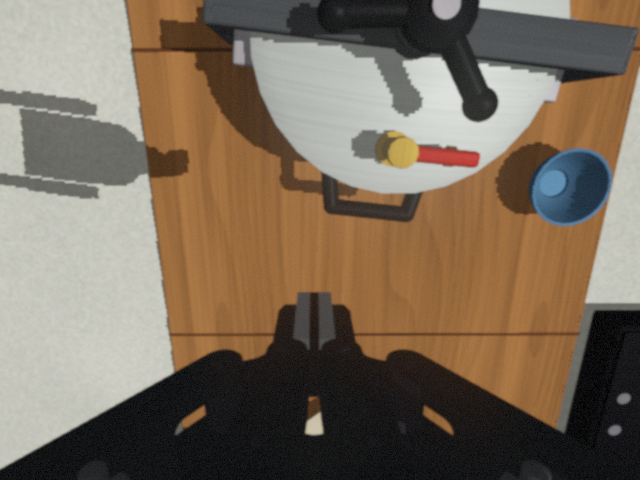

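The lever still lies over the spout, at (402,150) to (478,159). The balls are at (338,13) and (480,104). I'll work out the wheel angle from those.

```bash
python3 -c "
from h import *
c=cam('wrist')
H=onz(c,447,6,242);print('hub',H)
for p in((338,13),(480,104)):
    d=onz(c,*p,227.5)-[590.4,156.2,227.5];print(np.hypot(*d[:2]),np.degrees(np.arctan2(d[1],d[0])))
C=onz(c,402,150,206);print('cap',C)"
```

```text
hub [590.16976744 155.34680435 242.        ]
54.90396971675052 -179.31880698638886
55.48196607157035 -58.976391301438085
cap [580.22116374  80.82233695 206.        ]
```

```bash
python3 -c "
from plant import finish_job
print(finish_job())"
```

```text
the job is handed in; nothing more can be done
None
```

The job is handed in: the steam lever was pushed open first and lies within about 1–2° of the spout line. The handwheel was then turned about 182° anticlockwise, and the pot did not measurably move.

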